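Fit the grinder's hopper and hold the run dial

ROBOT

A 6-joint arm with a two-finger parallel gripper is mounted at the origin on the work surface. World frame = base frame: x ahead of the robot, y to its left, z up, the work surface at z = 0. Lengths are in m, angles in degrees, forces in N, time in s.
With the tool pointing down it reaches from about 0.4 to 0.825 m from the base axis. Payload 7 kg.
Tool frame: the origin (TCP) lies at the very end of the fingers, on their centre line; the grasp point (between the pads) lies 19 mm behind it; z points along the fingers, y is the direction in which the jaws open and shut (so a half turn about z gives the same grasp; the last joint's range is limited). The gripper opens to 88 mm and grips with 3 to 60 N. Pads are 19 mm wide; open, the fingers measure 130 mm over their backs; the gripper's body (78 mm by 193 mm) begins 47 mm behind the grasp point.
Start: joints at [-55.342, 20.546, 0.682, 0, -70.136, -16.507], TCP at [0.21, -0.641, 0.227] pointing down, gripper open.
Joint ranges: [-176.03, 176.03], [-82.01, 121.73], [-58.28, 71.71], [-173.87, 95.51], [-174.79, -0.11], [-173.66, 173.66]. Speed limits (degrees/s): [136.94, 136.94, 172.46, 180, 180, 180].

INTERFACE

Orientations are given as [roll, pitch, yaw] about the fixed x, y, z axes, in that order (R = Rz(yaw) Ry(pitch) Rx(roll)).
In Python, from plant import telemetry, snapshot, calibration, workorder gives the robot as it stands. The module is installed in compiled form; this text tells all that it offers.
- The arm moves only by the tool step_arm, never from a script. Its argument "plan" is text: rows parted by semicolons, each of 7 numbers parted by spaces: the finger opening in cm, from 0 to 8.76, then the shift along the tool's x, y, z in cm, then the turn, a rotation vector about the tool's x, y, z in degrees. A call has 1 to 12 rows; each row shifts and turns the commanded pose from where the row before left it, along the tool's axes as they then stand; what a row does not reach is not made up. A row lasts 1/12 s, in which the tool goes at most 41.7 mm and 7.16 degrees, less where a joint would pass 70% of its speed; a pose out of reach is approached as far as the arm can. A call with a gripper value outside its range is refused whole. The fingers move at their own pace and stop on an object; the grip force is fixed at half the most. Time passes only in rows, so rows that do not move let the fingers close. It gives the time, the measured TCP pose, the force and the opening at its end, in the units of the state.
- telemetry.get_obs(): the state, without advancing time (a new reading comes with each control period).
- snapshot(name): name is "scene" or "side" or "wrist"; returns the picture (384x512x3 uint8, blue, green, red); there is no depth.
- calibration(name): a dict with "K" (3x3 intrinsics, pixels), "camera_from_world" (4x4, takes a point from world to camera coordinates). Camera axes: x right, y up, looking along -z (the intrinsics and any distortion apply to the point x, -y, -z); pixel columns grow to the right and rows downward; lengths in m; the calibration is good to about 2 mm. A picture is of the moment at which its call begins: read the wrist's pose just before it. calibration takes no time and is no camera call; for the wrist camera it gives the pose at the moment of the call.
- workorder.close_job(): hands the job in, once; it reports no verdict.
The state is a dict: "clock": time; "joint_pos": joint angles; "qvel": joint speeds; "tau": joint torques, N m; "tool_pos": TCP position; "orientation": TCP orientation; "force": force on the tool from outside, world axes, zero at the start; "moment": the same for the moment, N m; "opening": finger opening in m.
Only numpy, scipy, OpenCV 4.12 (cv2) and the standard library are available. Lean on these libraries where they do the work, as an engineer would, in place of code of your own. Each camera call takes 0.05 s, during which the arm holds its last target.

TASK

The grinder has been brushed out and its last stale grounds have to be run through into the catch cup: put the aluminium hopper tube upright over the inlet spigot on top of the grinder and push it fully home, and only then turn the grinder's spring-return dial clockwise, past its first two clicks (one dose, two doses) to the third (run), and hold it there against the spring. Finish while still holding the dial at the third click, because it springs back as soon as it is let go; leave the other things on the shelf where they are.

Things in the scene. Friction and masses are not known exactly. Their poses are not given: they have to be found in the camera images.
- grinder: Electric burr grinder, black with an aluminium deck, 210 x 126 x 190 mm (x, y, z), heavy and fixed to the shelf. Origin: centre of its underside; z up, -x is its front, where a round steel catch cup stands under the chute. On the deck (190 mm up) are the inlet spigot, 55 mm from the middle towards the front (-x), and the run dial, 55 mm from the middle towards the rear (+x).
- spigot (a point): Foot of the inlet spigot, on its axis, 196 mm above the shelf, where the hopper's lower edge comes to rest: the top face of the knurled black collar (radius 36 mm, 6 mm high on the deck). The aluminium spigot stands 24 mm above this point, 43 mm in diameter, its top 6 mm tapering to 36 mm. Axes as the grinder's.
- hopper: The hopper: a plain aluminium tube open at both ends, outer diameter 54 mm, inner diameter 46 mm (1.5 mm clearance all round on the spigot), 66 mm high, 0.10 to 0.20 kg. Origin: centre of its lower end, z along its axis, up. Smooth outside, where it is taken hold of; a thin funnel inside begins 30 mm above the lower end, clear of the spigot. Starts standing upright on the shelf, to the left or the right of the grinder.
- dial_bar (a point): Upright grip bar of the run dial: black, 14 mm wide along its x, 50 mm long along its y, 34 mm high; origin on the dial's axis at the bar's foot, 202 mm above the shelf, z up. It rises from a round black skirt of radius 29 mm whose top is at the origin's height. The pointer line is on the end towards +y; at rest the bar lies across the grinder (its axes are the grinder's) and it turns with the dial.
- dial (a joint): Angle of the run dial in rad: 0 at rest, grows as it turns clockwise seen from above, about the vertical through the bar's origin. Clicks every 0.42 rad: first at 0.42, second at 0.84, third at 1.26; end stop at 1.40. The return spring pushes it back to 0 from anywhere: 0.05 N m at rest to 0.11 N m at the third click, with a further 0.03 N m up and down over each click.
- kettle: Bystander: black electric kettle on its power base, 206 mm high, 160 mm across its foot; handle towards its +x reaching 130 mm from the axis, spout towards -x. Origin: centre of the underside.
- teapot: Bystander: silver aluminium teapot, 140 mm in diameter, 130 mm high over the knob; handle towards +x, spout towards -x, each reaching about 120 mm from the axis. Origin: centre of the underside.
- saucer1: Bystander: white ceramic saucer, 132 mm in diameter, 14 mm high, left of the grinder (+y). Origin: centre of the underside.
- cup1: Bystander: glass cup, 76 mm in diameter, 75 mm high, standing on the first saucer. Origin: centre of the underside.
- saucer2: Bystander: a like saucer, right of the grinder (-y).
- cup2: Bystander: a like glass cup, standing on the second saucer.
- tin: Bystander: closed steel tea tin with a lid, 65 mm in diameter, 90 mm high, on the other side of the grinder from the hopper. Origin: centre of the underside.
- brush: Bystander: small cleaning brush 150 mm long, lying between the robot and the grinder, along its own x. Origin: middle of its underside.

How it is judged:
By the outcome, as a careful person would: the job done as asked, in the order asked, and still so for the second after the job is handed in, while the arm keeps its last pose, push and grip.
It also fails if it takes over 61 s, if anything falls off the work surface, if the arm or the gripper's body presses on something with over 40 N, if the wrist force passes 120 N, or if a joint passes its speed limit or range.

## Working session

There is one attempt and no reset: what is moved stays moved. The work goes in short steps, Python scripts to look and compute and a tool call to move; the robot and the scene stay as the last step left them, time stands still between calls to the robot, and variables do not carry over. Pictures are saved under pics/ and viewed, and the job is handed in when it is done.

Besides the shell and the picture viewer there is one more tool, called after ">>>" as name(argument=value, ...) on one line, values as JSON. step_arm: Moves the arm, as the interface text tells. Its arguments: {"type":"object","properties":{"plan":{"type":"string"}},"required":["plan"]}

```bash
mkdir -p pics; python3 - <<'E'
from plant import telemetry, snapshot, calibration
import cv2
o=telemetry.get_obs()
for k,v in o.items(): print(k,v)
for n in ["scene","side","wrist"]:
    im=snapshot(n); cv2.imwrite(f"pics/{n}0.png",im)
    c=calibration(n); print(n,c)
E
```

```text
clock 0.0
joint_pos [-5.53425940e+01  2.05927825e+01  6.32642998e-01 -2.06586850e-02
 -7.01357289e+01 -1.65070897e+01]
qvel [ 0.03796117 -0.01527392 -0.09134394  0.00106155 -0.03487193  0.05848739]
tau [ 2.50460238e-03 -5.82711482e+01  2.93062466e+01  6.99718729e+00
  6.91790512e-03 -9.12208907e-05]
tool_pos [ 0.21009059 -0.64094562  0.2255972 ]
orientation [ 1.79902564e+02 -8.62237991e-03 -1.61856712e+02]
force [-0.75132942 -0.4769691   0.4359447 ]
moment [-0.01935901 -0.04089847 -0.02401281]
opening 0.0877793842648743
scene {'K': array([[372.73072973,   0.        , 258.14744406],
       [  0.        , 372.73072973, 189.4479813 ],
       [  0.        ,   0.        ,   1.        ]]), 'camera_from_world': array([[ 0.81671955,  0.57694096,  0.01040679, -0.43709388],
       [-0.49162855,  0.68628236,  0.53602042,  0.17761563],
       [ 0.30211014, -0.44289463,  0.84414087, -1.81238113],
       [ 0.        ,  0.        ,  0.        ,  1.        ]])}
side {'K': array([[437.64088686,   0.        , 255.31843665],
       [  0.        , 437.64088686, 192.74505612],
       [  0.        ,   0.        ,   1.        ]]), 'camera_from_world': array([[-0.91280799, -0.40838529,  0.00174066,  0.48841258],
       [ 0.29757459, -0.66219671,  0.68770987, -0.27375322],
       [-0.27969794,  0.62826504,  0.72598354, -1.44897257],
       [ 0.        ,  0.        ,  0.        ,  1.        ]])}
wrist {'K': array([[317.73267768,   0.        , 257.02707117],
       [  0.        , 317.73267768, 191.67398839],
       [  0.        ,   0.        ,   1.        ]]), 'camera_from_world': array([[-3.10987522e-01,  9.50413968e-01,  2.26899857e-04,
         6.74721606e-01],
       [-9.17807249e-01, -3.00256175e-01, -2.59761589e-01,
         3.28036436e-02],
       [-2.46812914e-01, -8.09908631e-02,  9.65672753e-01,
        -3.89173398e-01],
       [ 0.00000000e+00,  0.00000000e+00,  0.00000000e+00,
         1.00000000e+00]])}
```

```bash
python3 - <<'E'
import cv2
for n in ["scene","side"]:
    im=cv2.imread(f"pics/{n}0.png"); cv2.imwrite(f"pics/{n}0b.png",cv2.resize(im,(800,600),interpolation=cv2.INTER_CUBIC))
E
```

```text
(no output)
```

View pics/scene0b.png

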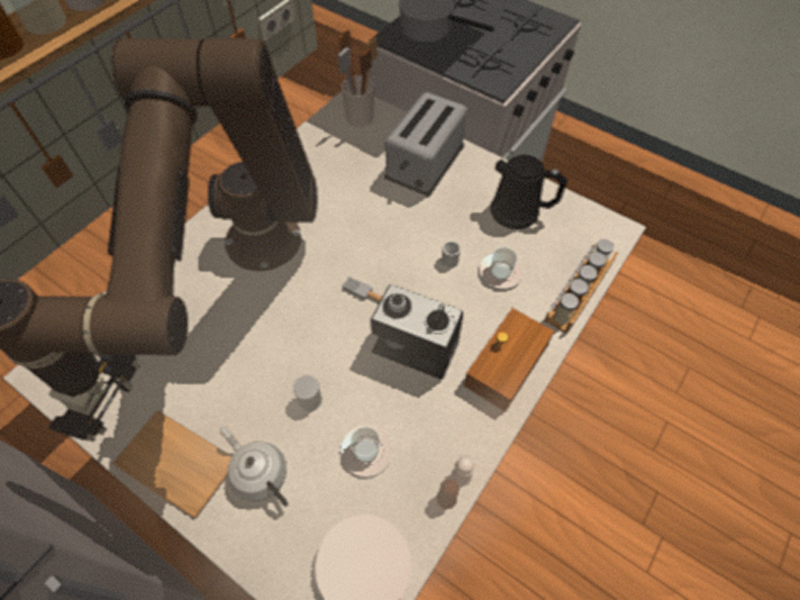

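View pics/side0b.png

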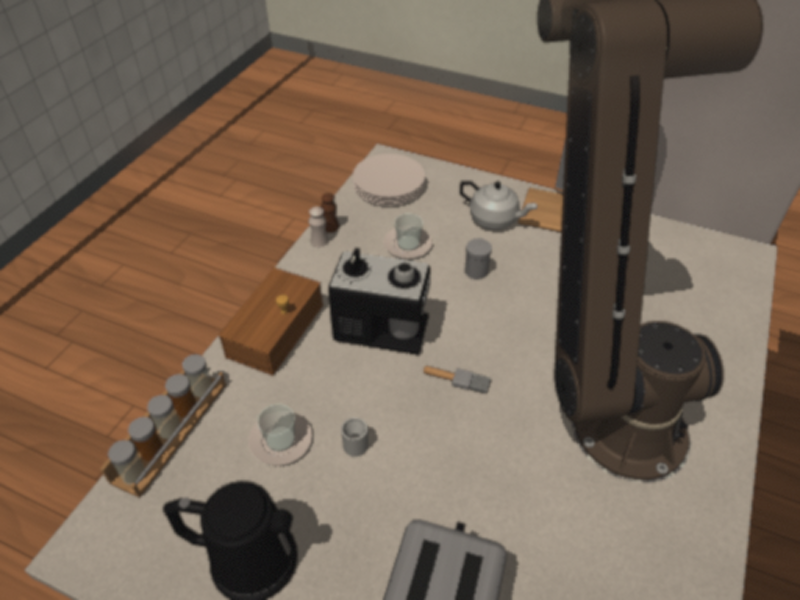

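View pics/wrist0.png

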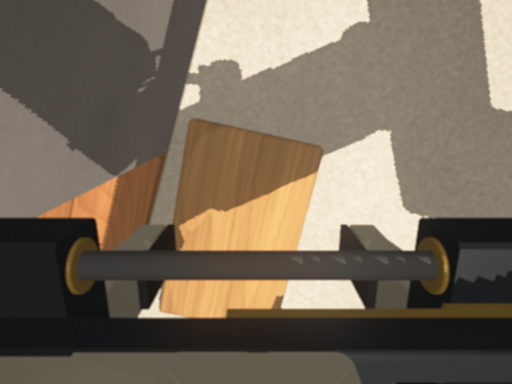

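The hopper is the small open tube beside the kettle-side saucer (scene ≈(451,253), side ≈(355,437) in the 800-wide pictures). The tin is on the other side of the grinder. Enlarging both views to measure.

```bash
cat > h.py <<'E'
import numpy as np, cv2
from plant import telemetry, snapshot, calibration
def proj(c,P):
    P=np.atleast_2d(P); T=c["camera_from_world"]; q=(T[:3,:3]@P.T).T+T[:3,3]
    q=q*[1,-1,-1]; u=(c["K"]@q.T).T; return u[:,:2]/u[:,2:]
def onplane(c,uv,z):
    T=c["camera_from_world"]; R=T[:3,:3]; o=-R.T@T[:3,3]
    d=np.linalg.inv(c["K"])@np.array([uv[0],uv[1],1.]); d=R.T@(d*[1,-1,-1])
    return o+d*(z-o[2])/d[2]
def crop(im,x0,y0,w,h,s,name):
    c=cv2.resize(im[y0:y0+h,x0:x0+w],None,fx=s,fy=s,interpolation=cv2.INTER_CUBIC); cv2.imwrite("pics/"+name,c)
E
python3 - <<'E'
from h import *
s=cv2.imread("pics/scene0.png"); d=cv2.imread("pics/side0.png")
crop(s,220,140,133,100,6,"s1.png"); crop(d,200,150,100,75,8,"d1.png"); crop(d,200,250,60,45,10,"d2.png")
E
```

```text
(no output)
```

View pics/s1.png

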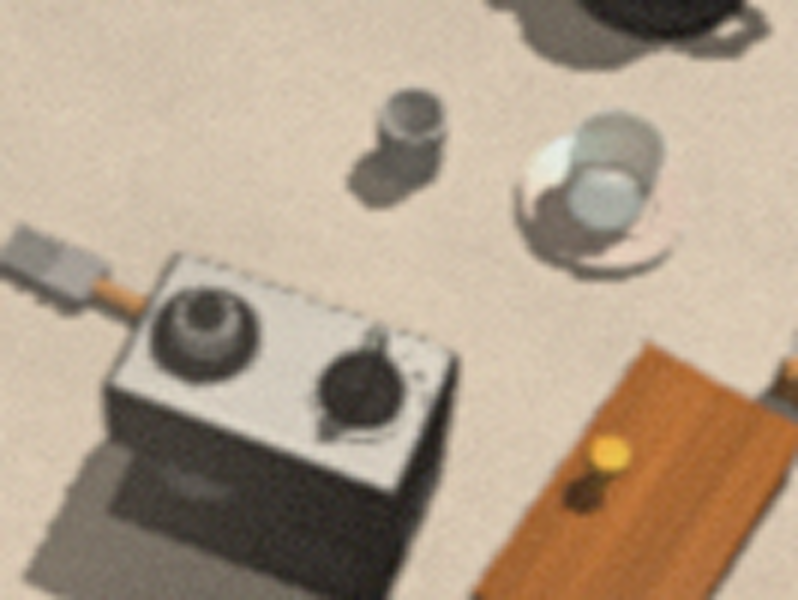

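View pics/d1.png

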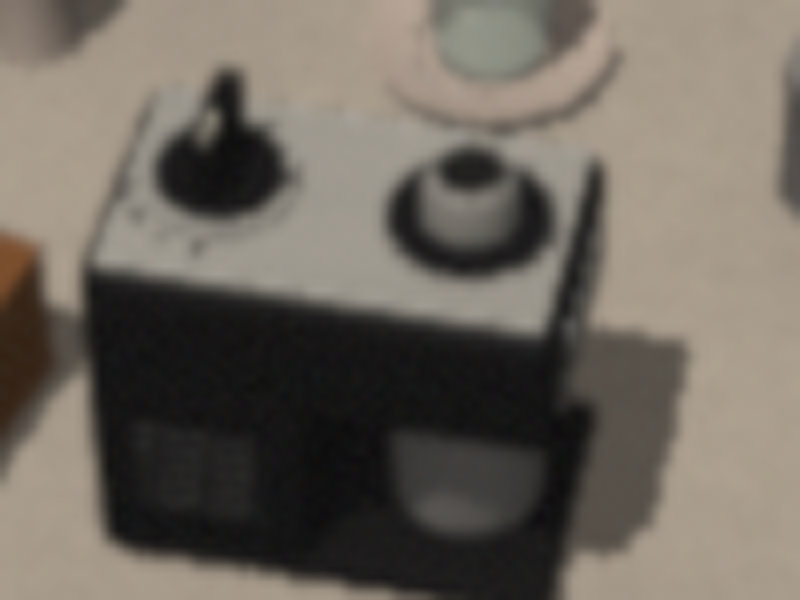

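View pics/d2.png

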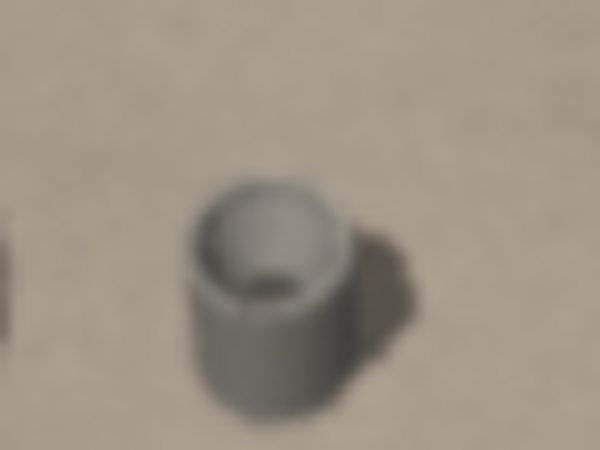

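Scene crop: deck corners ≈(175,255),(457,355),(395,492),(107,383); hopper rim centre ≈(414,116). Side crop: deck corners ≈(150,90),(600,155),(548,335),(90,270); hopper rim centre ≈(271,246).

```bash
cat > fit.py <<'E'
from h import *
from scipy.optimize import least_squares
S=lambda u,v:(220+(u+.5)/6-.5,140+(v+.5)/6-.5)
D=lambda u,v:(200+(u+.5)/8-.5,150+(v+.5)/8-.5)
D2=lambda u,v:(200+(u+.5)/10-.5,250+(v+.5)/10-.5)
cs,cd=calibration("scene"),calibration("side")
# local points in grinder frame
A=[(-.105,.063,.19),(.105,.063,.19),(.105,-.063,.19),(-.105,-.063,.19)]
obs=[]
for p,uv in zip(A,[(175,255),(457,355),(395,492),(107,383)]): obs.append((cs,p,S(*uv)))
for p,uv in zip(A,[(548,335),(90,270),(150,90),(600,155)]): obs.append((cd,p,D(*uv)))
obs.append((cs,(-.055,0,.196),S(204,335))); obs.append((cd,(-.055,0,.22),D(472,168)))
def fit(ob):
    def r(q):
        x,y,t=q; out=[]
        for c,p,uv in ob:
            P=[x+np.cos(t)*p[0]-np.sin(t)*p[1],y+np.sin(t)*p[0]+np.cos(t)*p[1],p[2]]
            out+=list(proj(c,P)[0]-uv)
        return out
    s=least_squares(r,[.6,0,0.]); return s.x,np.round(np.reshape(s.fun,(-1,2)),2)
for ob in (obs[:4],obs[4:8],obs):
    q,e=fit(ob); print(q[:2],np.degrees(q[2])); print(e.tolist())
t=q[2];R=np.array([[np.cos(t),-np.sin(t)],[np.sin(t),np.cos(t)]])
print("spigot",q[:2]+R@[-.055,0],"dial",q[:2]+R@[.055,0])
print("hopper",onplane(cs,S(414,116),.066),onplane(cd,D2(271,246),.066))
print("spig side/scene",onplane(cd,D(472,168),.22),onplane(cs,S(204,335),.196),onplane(cs,S(210,308),.22))
E
python3 fit.py
```

```text
[ 0.60201492 -0.04095172] 12.177919842502567
[[-0.26, -2.41], [1.71, -1.38], [0.66, 2.13], [-2.11, 1.06]]
[ 0.59876724 -0.03614376] 12.638949988442992
[[1.59, 1.63], [-2.58, 0.67], [-0.48, -1.53], [1.46, -1.53]]
[ 0.60058148 -0.03918312] 12.47092030402462
[[-0.42, -2.8], [1.61, -2.01], [0.73, 1.51], [-2.11, 0.69], [1.37, 0.91], [-2.66, -0.14], [-0.46, -2.24], [1.35, -2.16], [0.0, -0.55], [-0.14, 0.19]]
spigot [ 0.54687917 -0.05106005] dial [ 0.6542838 -0.0273062]
hopper [0.51823942 0.26593194 0.066     ] [0.51239918 0.27132655 0.066     ]
spig side/scene [ 0.54681567 -0.05209607  0.22      ] [ 0.54833818 -0.05309843  0.196     ] [ 0.54816571 -0.04622386  0.22      ]
```

```bash
python3 - <<'E'
from h import *
cs,cd=calibration("scene"),calibration("side")
k=.64
f=lambda n,a,b:print(n,onplane(cs,np.array(a)*k,0)[:2].round(3) if a else '',onplane(cd,np.array(b)*k,0)[:2].round(3) if b else '')
f("kettle",(516,212),(252,568)); f("saucer1",(499,270),(284,438)); f("saucer2",(364,455),(409,241)); f("tin",(308,404),(477,268)); f("teapot",(257,480),(497,218)); f("brush",(363,291),(457,378))
f("kettle handle",(560,210),(180,530)); f("hopperfoot",(451,258),(355,445));f('toaster',(425,170),(450,560))
c=calibration("wrist");o=telemetry.get_obs()
p=o["tool_pos"]; print(proj(c,p),proj(c,p+[0,0,-.1])); R=c["camera_from_world"][:3,:3];print(-R.T@c["camera_from_world"][:3,3]-p)
E
```

```text
kettle [0.587 0.557] [0.57  0.577]
saucer1 [0.658 0.327] [0.658 0.316]
saucer2 [ 0.668 -0.358] [ 0.667 -0.361]
tin [ 0.467 -0.336] [ 0.462 -0.337]
teapot [ 0.493 -0.558] [ 0.479 -0.553]
brush [0.37  0.028] [0.382 0.02 ]
kettle handle [0.699 0.648] [0.734 0.571]
hopperfoot [0.516 0.28 ] [0.514 0.27 ]
toaster [0.244 0.54 ] [0.246 0.416]
[[257.26184053 240.42688887]] [[257.15017809 191.99034603]]
[-0.06625836 -0.02185134  0.15834062]
```

>>> step_arm(plan="8.76 0 0 -3.2 0 0 0;8.76 0 0 -3.2 0 0 0;8.76 0 0 -3.0 0 0 0;8.76 -2.8 2.53 0 0 0 0;8.76 -2.8 2.53 0 0 0 0;8.76 -2.8 2.53 0 0 0 0;8.76 -2.8 2.53 0 0 0 0;8.76 -2.8 2.53 0 0 0 0;8.76 -2.8 2.53 0 0 0 0;8.76 -2.8 2.53 0 0 0 0;8.76 -2.8 2.53 0 0 0 0;8.76 -2.8 2.53 0 0 0 0")

```text
clock: 1.15
tool_pos: [0.3791, -0.3447, 0.3205]
orientation: [180.0, 0.0, -161.9]
force: [1.5, -0.7, -0.4]
opening: 0.0878
```

>>> step_arm(plan="8.76 -2.8 2.53 0 0 0 0;8.76 -2.8 2.53 0 0 0 0;8.76 -2.8 2.53 0 0 0 0;8.76 -2.8 2.53 0 0 0 0;8.76 -2.8 2.53 0 0 0 0;8.76 -2.8 2.53 0 0 0 0;8.76 -2.8 2.53 0 0 0 0;8.76 -2.8 2.53 0 0 0 0;8.76 -2.8 2.53 0 0 0 0;8.76 0 0 0 0 0 0;8.76 0 0 0 0 0 0;8.76 0 0 0 0 0 0")

```text
clock: 2.15
tool_pos: [0.5471, -0.0515, 0.3202]
orientation: [180.0, -0.1, -161.8]
force: [-0.2, -0.3, 0.6]
opening: 0.0873
```

```bash
python3 - <<'E'
from h import *
o=telemetry.get_obs();print(o["clock"],o["tool_pos"],o["orientation"])
c=calibration("wrist"); np.savez("w1.npz",**c); im=snapshot("wrist"); cv2.imwrite("pics/w1.png",im); crop(im,0,0,512,384,1.5,"w1b.png")
print(proj(c,[.547,-.051,.196]))
E
```

```text
2.15 [ 0.54707255 -0.05148952  0.3201744 ] [ 1.79995346e+02 -5.28074080e-02 -1.61797288e+02]
[[257.85057016 185.32026234]]
```

View pics/w1b.png

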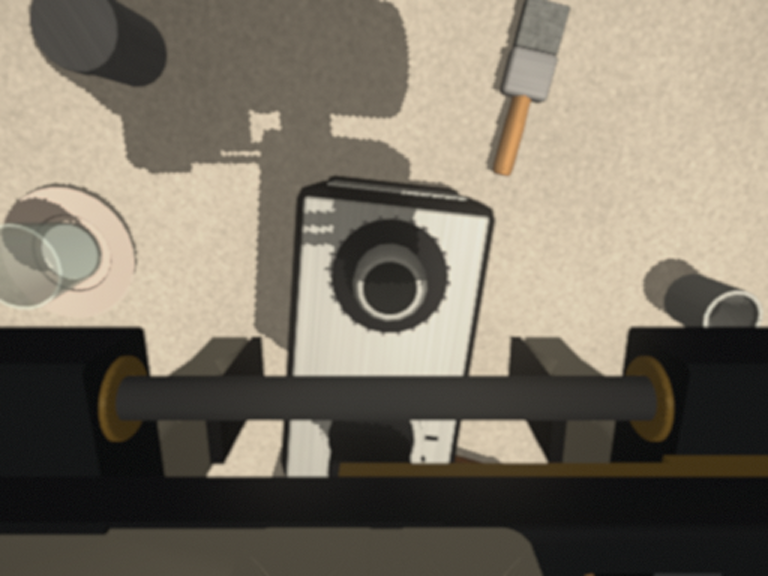

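Wrist view: collar centre ≈(389,275), spigot mouth ≈(389,288) in the 1.5x picture. The deck's long edges give the yaw. Zooming in.

```bash
python3 - <<'E'
from h import *
im=cv2.imread("pics/w1.png"); crop(im,185,110,160,120,5,"w1c.png")
E
```

```text
(no output)
```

View pics/w1c.png

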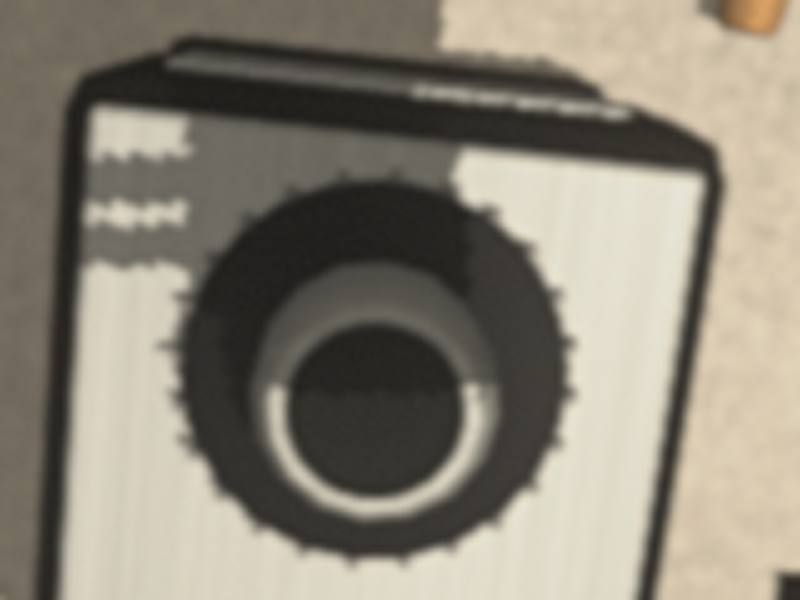

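```bash
python3 - <<'E'
from h import *
c=np.load("w1.npz"); f=lambda u,v,z:onplane(c,(185+(u+.5)/5-.5,110+(v+.5)/5-.5),z)
print("collar",f(375,367,.196),"hole",f(376.5,407.5,.22))
a,b=f(88,103,.19),f(708,175,.19);d=b-a;print("front",a,b,np.degrees(np.arctan2(d[1],d[0]))-90,np.linalg.norm(d))
for p,q in(((88,103),(58,600)),((708,175),(640,600))):
    d=f(*q,.19)-f(*p,.19);print(np.degrees(np.arctan2(d[1],d[0])))
# hopper rim in 1.5x pic (730,311)
print("hopper",onplane(c,(730/1.5,311/1.5),.066))
E
```

```text
collar [ 0.54442637 -0.05016335  0.196     ] hole [ 0.54560824 -0.04968015  0.22      ]
front [ 0.51572475 -0.11365716  0.19      ] [ 0.4931005  -0.00366473  0.19      ] 11.623015501409213 0.11229511184022217
12.119695363781226
12.218495428103791
hopper [0.50950914 0.26479662 0.066     ]
```

>>> step_arm(plan="8.76 -0.56 2.62 0 0 0 0;8.76 -0.56 2.62 0 0 0 0;8.76 -0.56 2.62 0 0 0 0;8.76 -0.56 2.62 0 0 0 0;8.76 -0.56 2.62 1.6 0 0 0;8.76 -0.56 2.62 1.6 0 0 0;8.76 -0.56 2.62 1.6 0 0 0;8.76 -0.56 2.62 1.6 0 0 0;8.76 -0.56 2.62 1.6 0 0 0;8.76 -0.56 2.62 1.6 0 0 0;8.76 -0.56 2.62 1.6 0 0 0;8.76 -0.56 2.62 1.6 0 0 0")

```text
clock: 3.2
tool_pos: [0.5133, 0.2679, 0.1924]
orientation: [180.0, 0.0, -162.0]
force: [0.3, -0.3, 0.2]
opening: 0.0879
```

>>> step_arm(plan="8.76 0 0 0 0 0 0;8.76 0 0 0 0 0 0;8.76 0 0 0 0 0 0")

```text
clock: 3.45
tool_pos: [0.5135, 0.2671, 0.193]
orientation: [-180.0, 0.0, -161.9]
force: [-0.2, 0.3, 0.4]
opening: 0.0877
```

```bash
python3 - <<'E'
from h import *
o=telemetry.get_obs();print(o["clock"],o["tool_pos"],o["orientation"])
c=calibration("wrist"); np.savez("w2.npz",**c); im=snapshot("wrist"); cv2.imwrite("pics/w2.png",im); crop(im,0,0,512,384,1.5,"w2b.png")
E
```

```text
3.45 [0.51352758 0.26705332 0.19299394] [-1.79991359e+02  1.53786609e-02 -1.61889842e+02]
```

View pics/w2b.png

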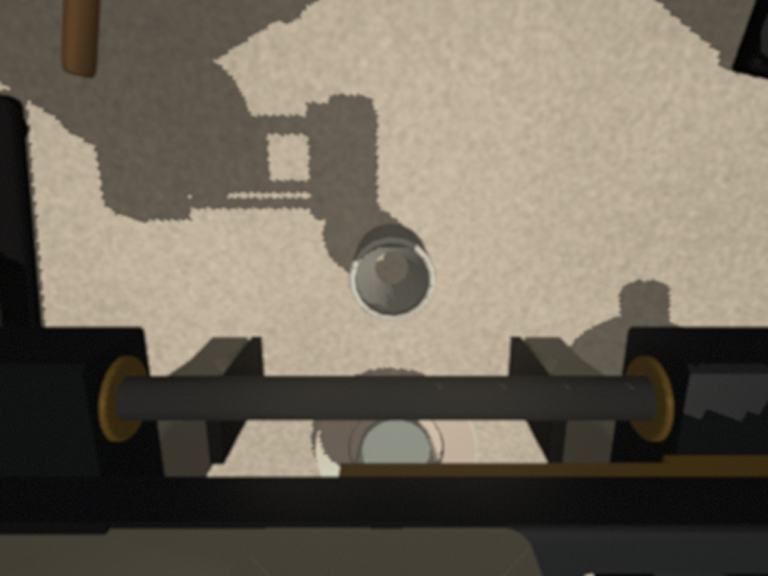

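Hopper rim centre ≈(391,276) in the 1.5x picture; zooming for precision.

```bash
python3 - <<'E'
from h import *
im=cv2.imread("pics/w2.png"); crop(im,220,140,80,80,7,"w2c.png")
E
```

```text
(no output)
```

View pics/w2c.png

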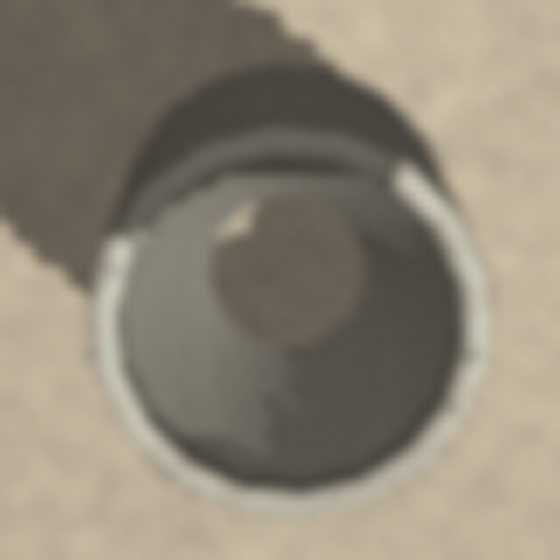

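```bash
python3 - <<'E'
from h import *
c=np.load("w2.npz"); p=onplane(c,(220+292/7-.5,140+319/7-.5),.066); print(p)
o=telemetry.get_obs(); from scipy.spatial.transform import Rotation as R
r=R.from_euler("xyz",o["orientation"],degrees=True); print((r.inv().apply(p+[0,0,-.066+.02]-o["tool_pos"])*100).round(2))
E
```

```text
[0.5130766  0.27068228 0.066     ]
[-0.04  0.37 17.34]
```

>>> step_arm(plan="8.76 -0.04 0.36 2 0 0 0;8.76 0 0 3 0 0 0;8.76 0 0 3 0 0 0;8.76 0 0 3 0 0 0;8.76 0 0 2.5 0 0 0;8.76 0 0 2 0 0 0;8.76 0 0 1.3 0 0 0;8.76 0 0 0.5 0 0 0;8.76 0 0 0 0 0 0;8.76 0 0 0 0 0 0")

```text
clock: 4.33
tool_pos: [0.5133, 0.2714, 0.0206]
orientation: [180.0, 0.1, -161.9]
force: [0.4, 0.7, 1.1]
opening: 0.0879
```

>>> step_arm(plan="4 0 0 0 0 0 0;4 0 0 0 0 0 0;4 0 0 0 0 0 0;4 0 0 0 0 0 0;4 0 0 0 0 0 0;4 0 0 0 0 0 0;4 0 0 0 0 0 0;4 0 0 0 0 0 0")

```text
clock: 5.0
tool_pos: [0.5125, 0.2717, 0.0198]
orientation: [-180.0, 0.0, -161.8]
force: [-1.6, -0.3, 3.9]
opening: 0.0542
```

>>> step_arm(plan="4 0 0 -1 0 0 0;4 0 0 -2 0 0 0;4 0 0 -3 0 0 0;4 0 0 -3.5 0 0 0;4 0 0 -3.5 0 0 0;4 0 0 -3.5 0 0 0;4 0 0 -3.5 0 0 0;4 0 0 -3.5 0 0 0;4 0 0 -3 0 0 0;4 0 0 -2 0 0 0;4 0 0 -1 0 0 0;4 0 0 0 0 0 0")

```text
clock: 6.0
tool_pos: [0.513, 0.272, 0.3171]
orientation: [179.9, 0.2, -161.8]
force: [0.4, -0.1, -1.2]
opening: 0.0538
```

```bash
python3 - <<'E'
from h import *
o=telemetry.get_obs();print(o["clock"],o["tool_pos"],o["orientation"],o["force"],o["opening"])
c=calibration("wrist"); np.savez("w3.npz",**c,tcp=o["tool_pos"]); im=snapshot("wrist"); cv2.imwrite("pics/w3.png",im); crop(im,0,0,512,384,1.5,"w3b.png")
print(proj(c,o["tool_pos"]+[0,0,.046])*1.5)
E
```

```text
6.0 [0.51298201 0.27197873 0.31713133] [ 179.90064858    0.21083576 -161.84335144] [ 0.38659053 -0.09977388 -1.18423474] 0.053793167790232806
[[386.19635372 431.90309941]]
```

View pics/w3b.png

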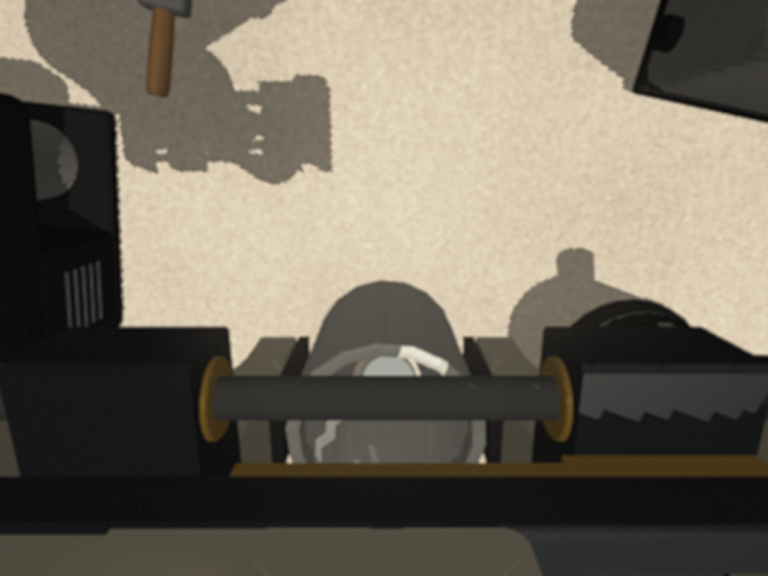

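```bash
python3 - <<'E'
from h import *
c=np.load("w3.npz"); y=np.radians(-161.84); tx=np.array([np.cos(y),np.sin(y),0]); ty=np.array([np.sin(y),-np.cos(y),0]);t=c["tcp"]
a=np.linspace(0,2*np.pi,73)
for h in(-.0198,.0462):
    P=t+[0,0,h]+.027*(np.cos(a)[:,None]*tx+np.sin(a)[:,None]*ty); u=proj(c,P)*1.5
    print(h,"top",u[u[:,1].argmin()],"left",u[u[:,0].argmin()],"right",u[u[:,0].argmax()],"bot",u[u[:,1].argmax()])
im=cv2.imread("pics/w3.png"); crop(im,180,175,160,140,5,"w3c.png")
E
```

```text
-0.0198 top [385.84883939 274.46610882] left [318.18424463 340.2967263 ] right [453.55179661 340.1988652 ] bot [385.89463467 401.28564764]
0.0462 top [386.18078768 336.93201523] left [284.31113247 424.5193144 ] right [488.06099615 424.35489475] bot [386.21306367 517.5536856 ]
```

View pics/w3c.png

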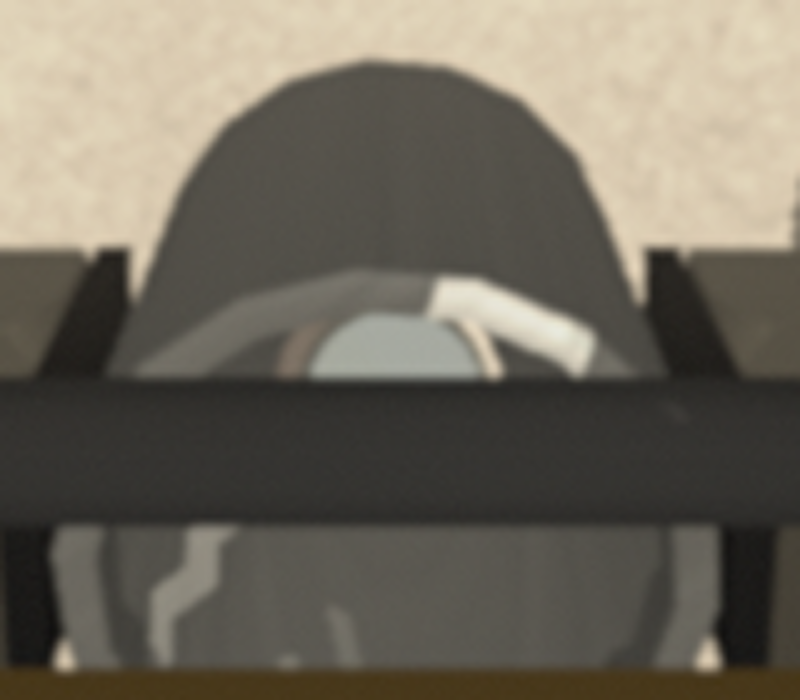

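>>> step_arm(plan="4 0.3 -1.3 0 0 0 0;4 0.6 -2.6 0 0 0 0;4 0.6 -2.8 0 0 0 0;4 0.6 -2.8 0 0 0 0;4 0.6 -2.8 0 0 0 0;4 0.6 -2.8 0 0 0 0;4 0.6 -2.8 0 0 0 0;4 0.6 -2.8 0 0 0 0;4 0.6 -2.8 0 0 0 0;4 0.6 -2.8 0 0 0 0;4 0.6 -2.8 0 0 0 0;4 0.66 -2.48 0 0 0 0")

```text
clock: 7.05
tool_pos: [0.5436, -0.0522, 0.3122]
orientation: [180.0, -0.2, -161.9]
force: [0.4, -0.2, -0.8]
opening: 0.0545
```

>>> step_arm(plan="4 0 0 2.5 0 0 0;4 0 0 2.5 0 0 0;4 0 0 1 0 0 0;4 0 0 0 0 0 0;4 0 0 0 0 0 0")

```text
clock: 7.47
tool_pos: [0.5443, -0.0504, 0.2539]
orientation: [-180.0, -0.1, -161.8]
force: [-0.5, 0.8, 0.4]
opening: 0.0541
```

```bash
python3 - <<'E'
from h import *
o=telemetry.get_obs();print(o["clock"],o["tool_pos"],o["orientation"],o["force"],o["opening"])
np.savez("tcp4.npz",t=o["tool_pos"])
im=snapshot("side"); cv2.imwrite("pics/side4.png",im); crop(im,200,130,100,75,8,"d4.png")
im=snapshot("scene"); cv2.imwrite("pics/scene4.png",im); crop(im,220,140,100,75,8,"s4.png")
im=snapshot("wrist"); cv2.imwrite("pics/w4.png",im); crop(im,150,150,200,150,4,"w4b.png")
E
```

```text
7.4667 [ 0.54428019 -0.05041669  0.25388223] [-1.79983884e+02 -1.44983851e-01 -1.61823572e+02] [-0.49033073  0.77930833  0.35222806] 0.054071605499411805
```

View pics/d4.png

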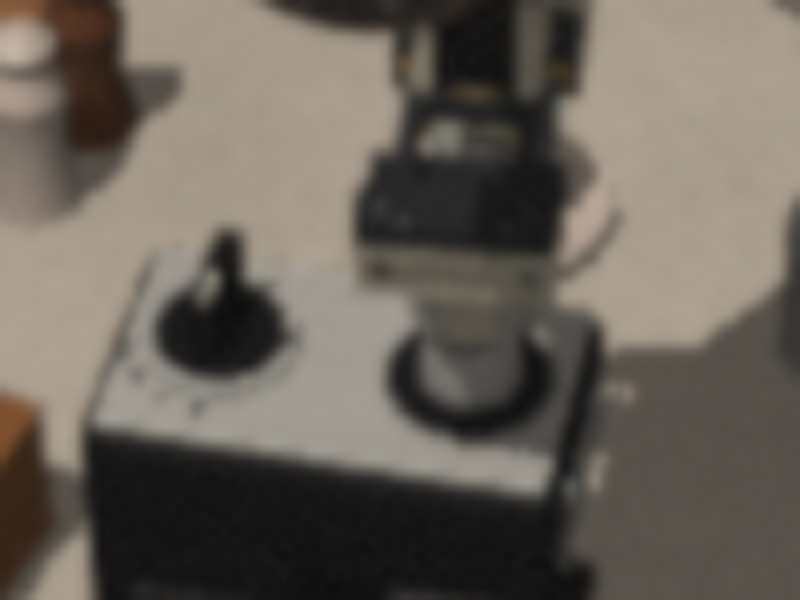

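View pics/s4.png

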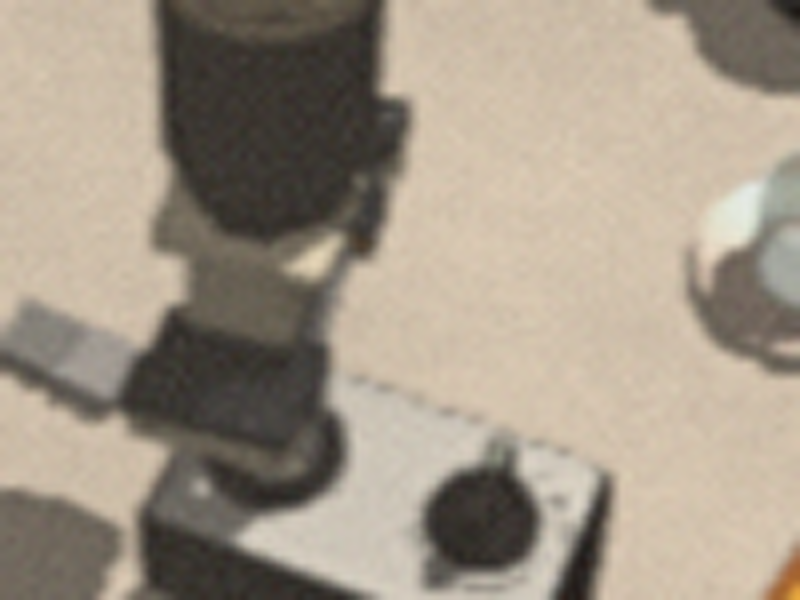

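View pics/w4b.png

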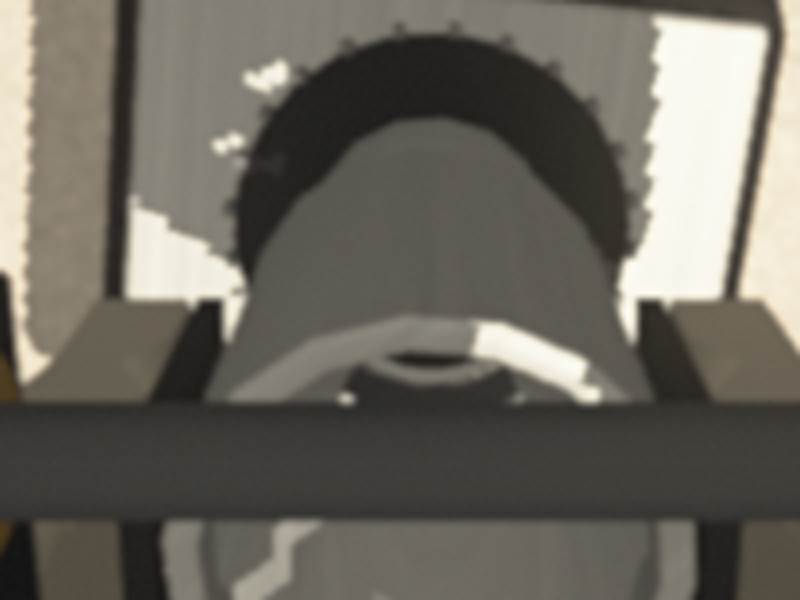

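```bash
python3 - <<'E'
from h import *
c=calibration("wrist"); t=np.load("tcp4.npz")["t"]; y=np.radians(-161.82); tx=np.array([np.cos(y),np.sin(y),0]);ty=np.array([np.sin(y),-np.cos(y),0])
g=lambda u,v:(150+(u+.5)/4-.5,150+(v+.5)/4-.5)
for n,uv,z,r in(("hop",(430,118),t[2]-.0198,.027),("rimtop",(430,318),t[2]+.0462,.027),("collar top",(433,35),.196,.036),("collar side",(433,35),.190,.036)):
    p=onplane(c,g(*uv),z)-r*tx-t; print(n,(p@tx*1000).round(1),(p@ty*1000).round(1))
E
```

```text
hop 0.6 0.0
rimtop -4.0 0.1
collar top -2.4 0.5
collar side -3.4 0.5
```

```bash
python3 - <<'E'
from h import *
c=calibration("wrist"); t=np.load("tcp4.npz")["t"]; y=np.radians(-161.82); tx=np.array([np.cos(y),np.sin(y),0]);ty=np.array([np.sin(y),-np.cos(y),0])
g=lambda u,v:(150+(u+.5)/4-.5,150+(v+.5)/4-.5)
for n,uv,z,r in(("hop",(430,150),t[2]-.0198,.027),("spigot foot",(430,118),.196,.0215)):
    p=onplane(c,g(*uv),z)-r*tx-t; print(n,(p@tx*1000).round(1),(p@ty*1000).round(1))
im=cv2.imread("pics/w4.png"); im=np.clip(im.astype(float)*2.2-80,0,255).astype(np.uint8); crop(im,205,165,110,80,7,"w4c.png")
E
```

```text
hop -4.2 0.0
spigot foot -2.6 -0.0
```

View pics/w4c.png

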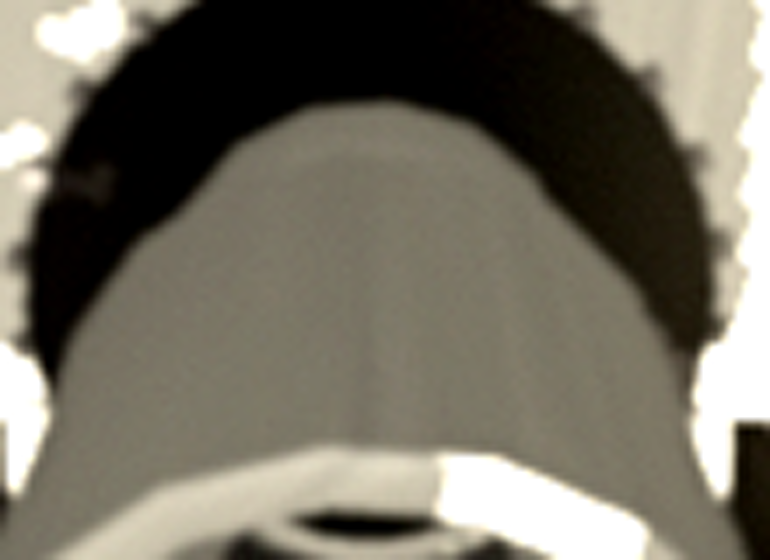

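>>> step_arm(plan="4 0 0 0.6 0 0 0;4 0 0 0.5 0 0 0;4 0 0 0.3 0 0 0;4 0 0 0.2 0 0 0;4 0 0 0.2 0 0 0;4 0 0 0 0 0 0")

```text
clock: 8.12
tool_pos: [0.5445, -0.0502, 0.2361]
orientation: [180.0, -0.0, -161.8]
force: [0.1, 0.2, -1.5]
opening: 0.0541
```

Lower end is now at ≈0.216, below the spigot top (0.220), with no force. Continuing gently.

>>> step_arm(plan="4 0 0 0.2 0 0 0;4 0 0 0.2 0 0 0;4 0 0 0 0 0 0")

```text
clock: 8.37
tool_pos: [0.5445, -0.0502, 0.2321]
orientation: [180.0, -0.0, -161.9]
force: [-0.7, 0.1, -1.9]
opening: 0.0542
```

>>> step_arm(plan="4 0 0 0.2 0 0 0;4 0 0 0.2 0 0 0;4 0 0 0 0 0 0")

```text
clock: 8.62
tool_pos: [0.5445, -0.0502, 0.2281]
orientation: [180.0, -0.0, -161.9]
force: [0.3, -0.2, -1.2]
opening: 0.0541
```

>>> step_arm(plan="4 0 0 0.2 0 0 0;4 0 0 0.2 0 0 0;4 0 0 0 0 0 0")

```text
clock: 8.87
tool_pos: [0.5445, -0.0502, 0.2241]
orientation: [180.0, -0.0, -161.9]
force: [-0.9, 0.4, -2.0]
opening: 0.0541
```

>>> step_arm(plan="4 0 0 0.2 0 0 0;4 0 0 0.2 0 0 0;4 0 0 0.2 0 0 0;4 0 0 0 0 0 0")

```text
clock: 9.2
tool_pos: [0.5445, -0.0502, 0.218]
orientation: [180.0, -0.0, -161.9]
force: [-0.6, -0.3, -0.2]
opening: 0.0541
```

>>> step_arm(plan="4 0 0 0.1 0 0 0;4 0 0 0.1 0 0 0;4 0 0 0 0 0 0")

```text
clock: 9.45
tool_pos: [0.5446, -0.0502, 0.2164]
orientation: [180.0, -0.0, -161.9]
force: [-0.4, 0.3, -1.7]
opening: 0.0538
```

>>> step_arm(plan="4 0 0 0.1 0 0 0;4 0 0 0.1 0 0 0;4 0 0 0 0 0 0")

```text
clock: 9.7
tool_pos: [0.5449, -0.0502, 0.2158]
orientation: [-180.0, 0.1, -161.8]
force: [-3.6, 1.4, 7.0]
opening: 0.0545
```

Contact is exactly where expected (0.196 + 0.020). One more small push to seat it, then look.

>>> step_arm(plan="4 0 0 0.1 0 0 0;4 0 0 0.1 0 0 0;4 0 0 0 0 0 0")

```text
clock: 9.95
tool_pos: [0.545, -0.0502, 0.2157]
orientation: [-179.9, 0.1, -161.8]
force: [-9.2, 4.2, 20.8]
opening: 0.0543
```

```bash
python3 - <<'E'
from h import *
o=telemetry.get_obs();print(o["clock"],o["tool_pos"],o["orientation"],o["force"],o["opening"])
im=snapshot("side"); cv2.imwrite("pics/side5.png",im); crop(im,200,130,100,75,8,"d5.png")
E
```

```text
9.95 [ 0.54499035 -0.05018333  0.21571904] [-1.79944084e+02  1.34501670e-01 -1.61800560e+02] [-9.16817382  4.2054398  20.77714346] 0.05426524552917798
```

View pics/d5.png

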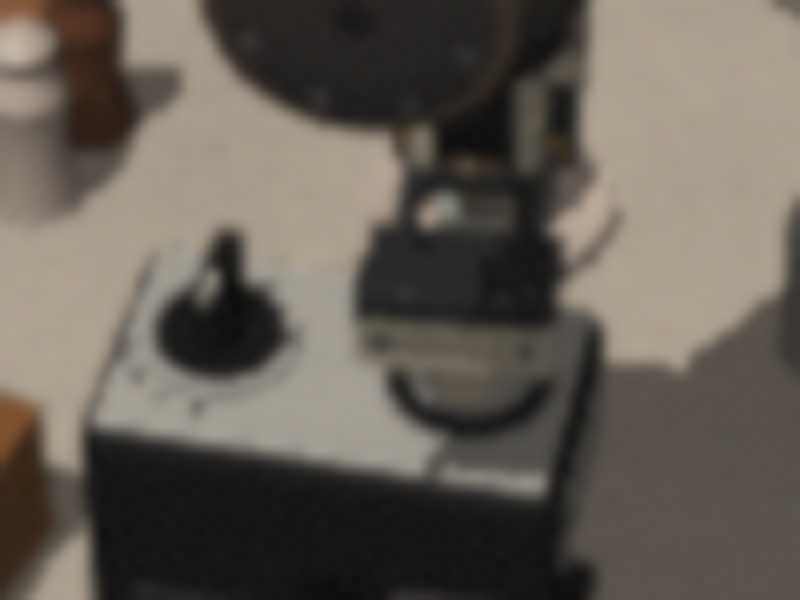

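>>> step_arm(plan="4 0 0 -0.2 0 0 0;8.76 0 0 0 0 0 0;8.76 0 0 0 0 0 0;8.76 0 0 0 0 0 0;8.76 0 0 0 0 0 0;8.76 0 0 0 0 0 0;8.76 0 0 0 0 0 0")

```text
clock: 10.58
tool_pos: [0.5447, -0.0502, 0.2143]
orientation: [180.0, -0.0, -161.9]
force: [0.2, -0.3, -0.7]
opening: 0.086
```

>>> step_arm(plan="8.76 0 0 -1 0 0 0;8.76 0 0 -2 0 0 0;8.76 0 0 -3 0 0 0;8.76 0 0 -3 0 0 0;8.76 0 0 -2 0 0 0;8.76 0 0 -1 0 0 0;8.76 0 0 0 0 0 0")

```text
clock: 11.17
tool_pos: [0.5457, -0.0502, 0.3378]
orientation: [-179.9, 0.3, -161.8]
force: [0.8, -0.5, -0.4]
opening: 0.0877
```

```bash
python3 - <<'E'
from h import *
o=telemetry.get_obs();print(o["clock"],o["tool_pos"],o["orientation"],o["force"],o["opening"])
c=calibration("wrist"); np.savez("w6.npz",**c); im=snapshot("wrist"); cv2.imwrite("pics/w6.png",im); crop(im,0,0,512,384,1.5,"w6b.png")
im=snapshot("side"); cv2.imwrite("pics/side6.png",im); crop(im,200,130,100,75,8,"d6.png")
E
```

```text
11.1667 [ 0.54571598 -0.0501975   0.33775143] [-179.94449409    0.26933251 -161.84227542] [ 0.83276681 -0.49917231 -0.43686802] 0.08773660043541455
```

View pics/w6b.png

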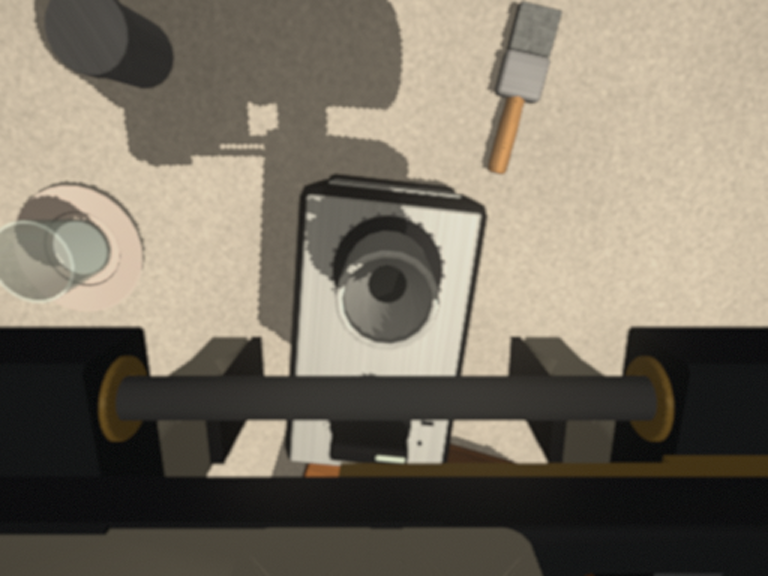

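View pics/d6.png

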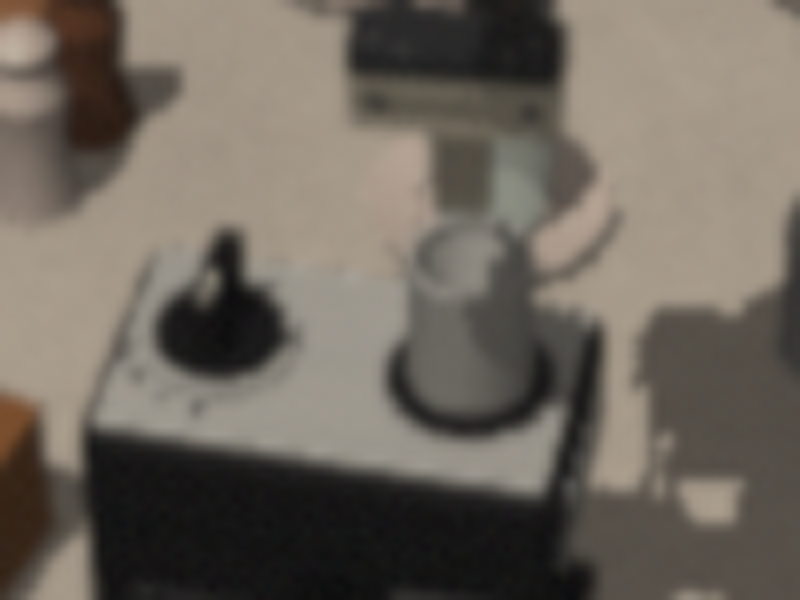

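Hopper is upright, down on the collar, and free of the gripper. Moving over the dial and turning the jaws to straddle the bar.

>>> step_arm(plan="8.76 -3 -0.3 0 0 0 0;8.76 -4 -0.4 0 0 0 0;8.76 -3.8 -0.4 0 0 0 -5;8.76 0 0 0 0 0 -7;8.76 0 0 0 0 0 -7;8.76 0 0 0 0 0 -7;8.76 0 0 0 0 0 -7;8.76 0 0 0 0 0 -7;8.76 0 0 0 0 0 -7;8.76 0 0 0 0 0 -7;8.76 0 0 0 0 0 -7;8.76 0 0 0 0 0 -7")

```text
clock: 12.27
tool_pos: [0.6501, -0.027, 0.3323]
orientation: [179.8, -0.0, -93.5]
force: [-0.3, 0.2, 0.6]
opening: 0.087
```

>>> step_arm(plan="8.76 0 0 0 0 0 -7;8.76 0 0 0 0 0 -6;8.76 0 0 0 0 0 -3;8.76 0 0 0 0 0 0;8.76 0 0 0 0 0 0;8.76 0 0 0 0 0 0")

```text
clock: 12.77
tool_pos: [0.6505, -0.027, 0.3335]
orientation: [179.9, 0.0, -78.0]
force: [0.1, -0.1, 0.4]
opening: 0.0873
```

```bash
python3 - <<'E'
from h import *
o=telemetry.get_obs();print(o["clock"],o["tool_pos"],o["orientation"],o["joint_pos"].round(1))
c=calibration("wrist"); np.savez("w7.npz",**c); im=snapshot("wrist"); cv2.imwrite("pics/w7.png",im); crop(im,150,100,200,150,4,"w7b.png")
E
```

```text
12.7667 [ 0.65049724 -0.02700173  0.33352074] [ 1.79905561e+02  5.33315733e-03 -7.79693715e+01] [ 14.8  15.8   7.6  -0.  -81.9  -2.7]
```

View pics/w7b.png

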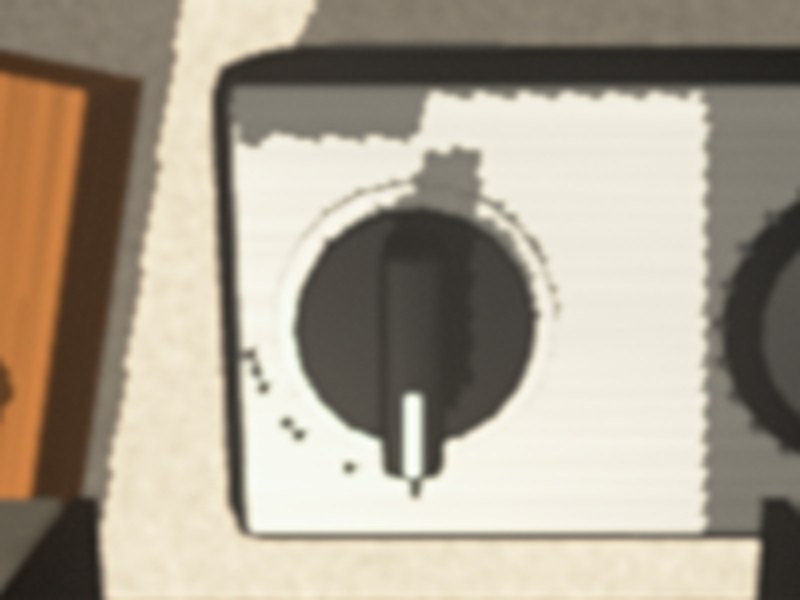

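```bash
python3 - <<'E'
from h import *
from scipy.spatial.transform import Rotation as R
o=telemetry.get_obs(); c=np.load("w7.npz"); f=lambda u,v,z:onplane(c,(150+(u+.5)/4-.5,100+(v+.5)/4-.5),z)
r=R.from_euler("xyz",o["orientation"],degrees=True)
for n,p in(("skirt",f(415,325,.202)),("bar",f(412.5,367,.236)),("pred",np.array([.6524,-.0271,.202]))):
    print(n,p,(r.inv().apply(p-o["tool_pos"])*100).round(2))
a,b=f(413,395,.236),f(416,475,.236); d=b-a; print(np.degrees(np.arctan2(d[1],d[0]))-90)
for q in((225,80,800,85),(250,535,700,535)):
    a,b=f(q[0],q[1],.19),f(q[2],q[3],.19);d=a-b;print("deck",np.degrees(np.arctan2(d[1],d[0])))
E
```

```text
skirt [ 0.65421819 -0.02875907  0.202     ] [ 0.25 -0.33 13.18]
bar [ 0.65418195 -0.02765062  0.236     ] [ 0.14 -0.35  9.78]
pred [ 0.6524 -0.0271  0.202 ] [ 0.05 -0.19 13.18]
13.873673517408918
deck 11.514948330525593
deck 11.970862475055014
```

>>> step_arm(plan="5 0.1 -0.3 0 0 0 0;5 0 0 1.5 0 0 0;5 0 0 2 0 0 0;5 0 0 2 0 0 0;5 0 0 2 0 0 0;5 0 0 2 0 0 0;5 0 0 1.5 0 0 0;5 0 0 1 0 0 0;5 0 0 0.4 0 0 0;5 0 0 0 0 0 0;5 0 0 0 0 0 0")

```text
clock: 13.73
tool_pos: [0.6544, -0.0274, 0.2113]
orientation: [-179.9, -0.0, -77.9]
force: [0.3, 0.3, 0.8]
opening: 0.0501
```

```bash
python3 - <<'E'
from h import *
o=telemetry.get_obs();print(o["clock"],o["tool_pos"],o["orientation"],o["force"],o["opening"])
im=snapshot("wrist"); cv2.imwrite("pics/w8.png",im); crop(im,60,100,400,284,2,"w8b.png")
im=snapshot("side"); cv2.imwrite("pics/side8.png",im); crop(im,180,110,120,90,6,"d8.png")
E
```

```text
13.7333 [ 0.6544415  -0.02737758  0.21133311] [-1.79947578e+02 -1.87800784e-02 -7.78537654e+01] [0.28928377 0.28255298 0.83596286] 0.05008060650465983
```

View pics/w8b.png

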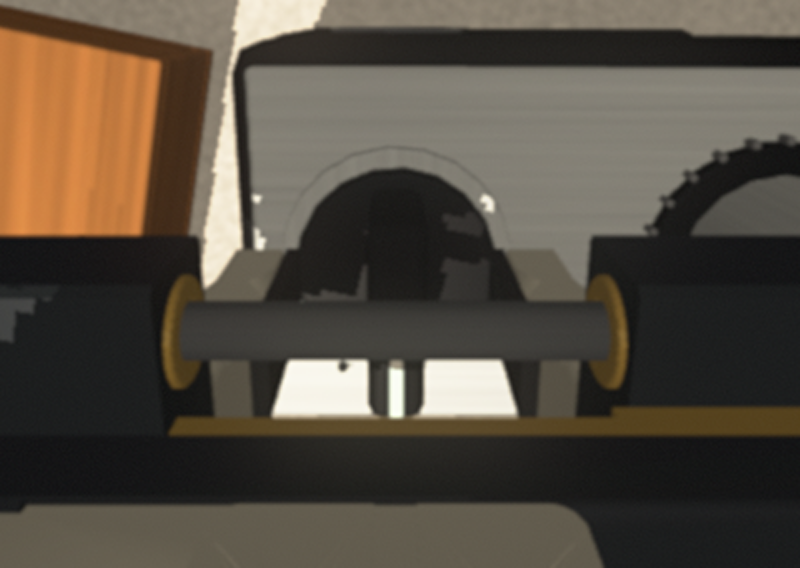

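View pics/d8.png

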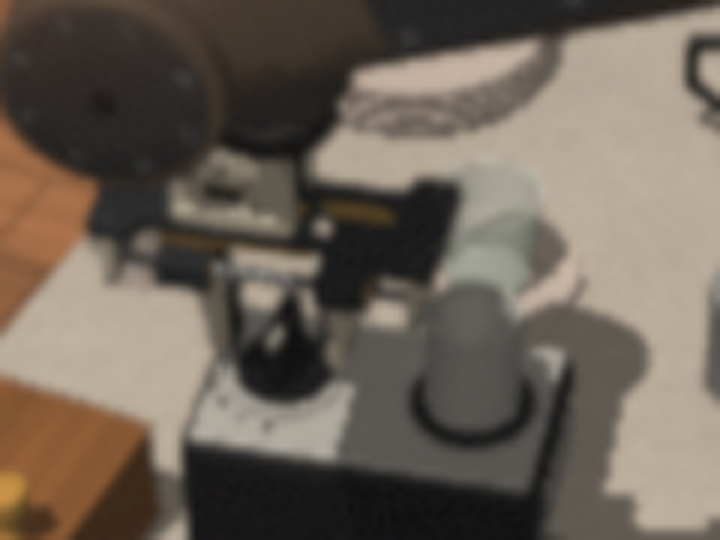

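Jaws straddle the bar with it centred (bar ≈397, pads ≈395 px), and the hopper is clear of the body. Closing.

>>> step_arm(plan="5 0 0 0.2 0 0 0;0.5 0 0 0 0 0 0;0.5 0 0 0 0 0 0;0.5 0 0 0 0 0 0;0.5 0 0 0 0 0 0;0.5 0 0 0 0 0 0;0.5 0 0 0 0 0 0;0.5 0 0 0 0 0 0;0.5 0 0 0 0 0 0;0.5 0 0 0 0 0 0")

```text
clock: 14.67
tool_pos: [0.6541, -0.0273, 0.2086]
orientation: [-180.0, 0.0, -77.9]
force: [0.7, -0.7, -0.6]
opening: 0.0142
```

>>> step_arm(plan="0.5 0 0 0 0 0 3;0.5 0 0 0 0 0 5;0.5 0 0 0 0 0 5;0.5 0 0 0 0 0 5;0.5 0 0 0 0 0 5;0.5 0 0 0 0 0 3;0.5 0 0 0 0 0 0")

```text
clock: 15.25
tool_pos: [0.6538, -0.0273, 0.2086]
orientation: [180.0, -0.0, -104.0]
force: [-0.7, 0.6, 0.6]
opening: 0.014
```

```bash
python3 - <<'E'
from h import *
o=telemetry.get_obs();print(o["clock"],o["tool_pos"],o["orientation"],o["force"],o["moment"],o["opening"])
im=snapshot("wrist"); cv2.imwrite("pics/w9.png",im); crop(im,60,100,400,284,2,"w9b.png")
E
```

```text
15.25 [ 0.65382262 -0.02730357  0.20855856] [ 1.79987716e+02 -2.93416914e-03 -1.03974482e+02] [-0.66280907  0.58481131  0.61759622] [0.21708703 0.13182986 0.08378532] 0.01403986925992511
```

View pics/w9b.png

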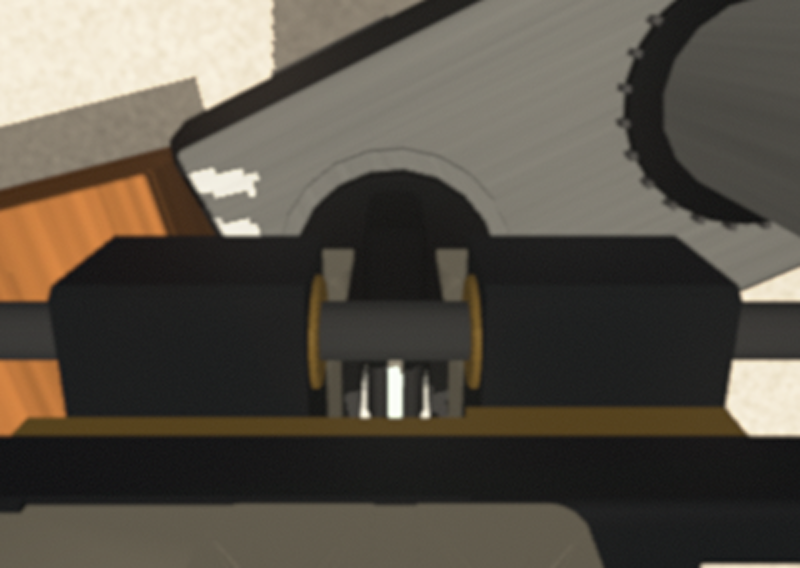

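The bar follows the jaws with negligible side force. Turning on towards ≈74°: third click is at 72.2°, stop at 80.2°.

>>> step_arm(plan="0.5 0 0 0 0 0 4;0.5 0 0 0 0 0 5;0.5 0 0 0 0 0 5;0.5 0 0 0 0 0 5;0.5 0 0 0 0 0 5;0.5 0 0 0 0 0 5;0.5 0 0 0 0 0 5;0.5 0 0 0 0 0 5;0.5 0 0 0 0 0 5;0.5 0 0 0 0 0 4;0.5 0 0 0 0 0 0;0.5 0 0 0 0 0 0")

```text
clock: 16.3
tool_pos: [0.6535, -0.027, 0.2086]
orientation: [180.0, -0.0, -151.6]
force: [-3.2, 3.0, 2.5]
opening: 0.0138
```

```bash
python3 - <<'E'
from h import *
o=telemetry.get_obs();print(o["clock"],o["tool_pos"],o["orientation"],o["force"],o["moment"],o["opening"])
c=calibration("wrist");np.savez("w10.npz",**c)
im=snapshot("wrist"); cv2.imwrite("pics/w10.png",im); crop(im,60,100,400,284,2,"w10b.png")
im=snapshot("side"); cv2.imwrite("pics/side10.png",im); crop(im,180,110,120,90,6,"d10.png")
im=snapshot("scene"); cv2.imwrite("pics/scene10.png",im); cv2.imwrite("pics/scene10b.png",cv2.resize(im,(800,600)))
E
```

```text
16.3 [ 0.65352665 -0.0270207   0.20859261] [ 1.79965406e+02 -2.20724771e-02 -1.51622362e+02] [-3.18627883  3.04420062  2.54242148] [1.07429576 1.13736317 0.13106823] 0.013777608242025015
```

View pics/w10b.png

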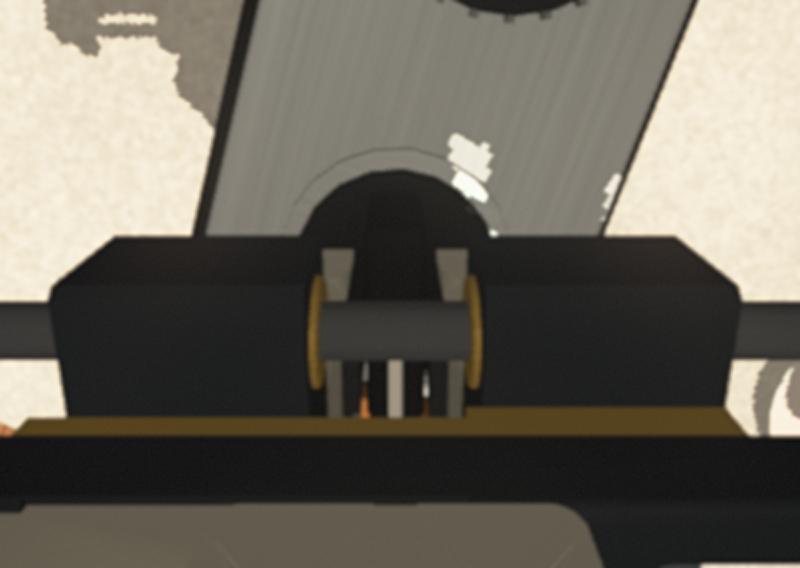

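View pics/d10.png

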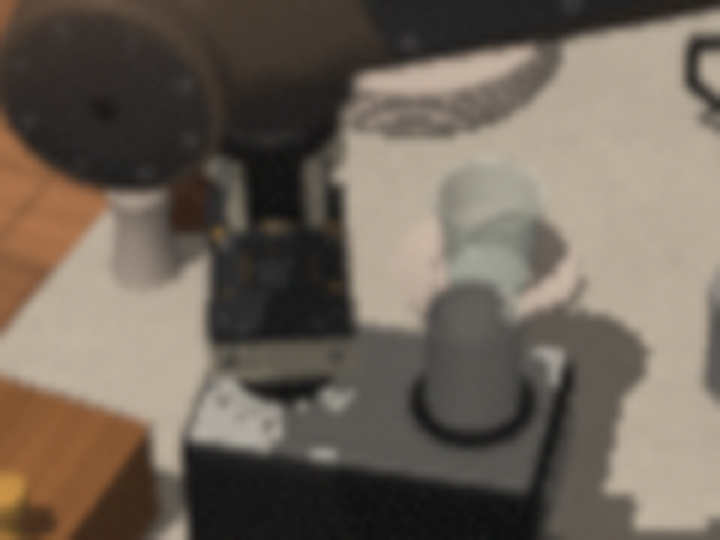

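View pics/scene10b.png

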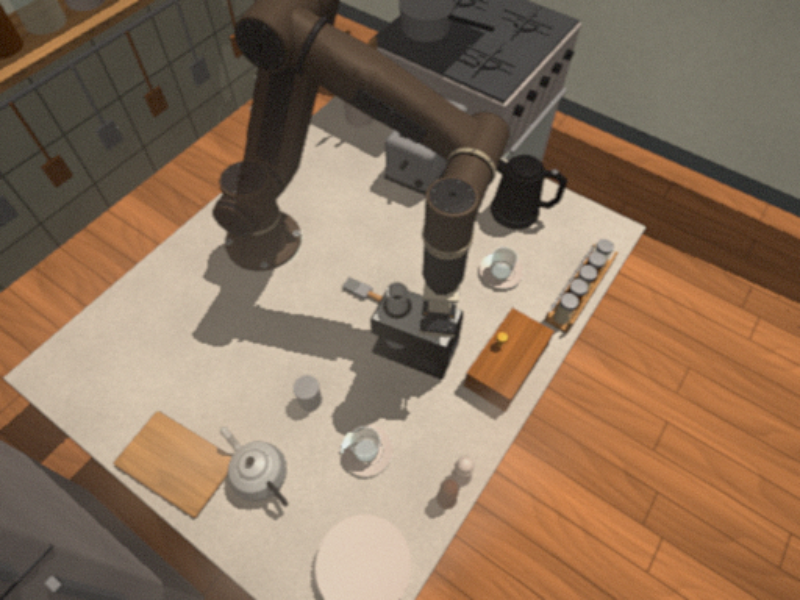

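The jaws have turned 73.7°. The dial pushes back with 0.13 N m and the pointer line stays centred between the pads. I'll add 1° for lag in the grip, settle, and confirm it is stable.

>>> step_arm(plan="0.5 0 0 0 0 0 1;0.5 0 0 0 0 0 0;0.5 0 0 0 0 0 0;0.5 0 0 0 0 0 0;0.5 0 0 0 0 0 0;0.5 0 0 0 0 0 0;0.5 0 0 0 0 0 0;0.5 0 0 0 0 0 0;0.5 0 0 0 0 0 0;0.5 0 0 0 0 0 0;0.5 0 0 0 0 0 0;0.5 0 0 0 0 0 0")

```text
clock: 17.45
tool_pos: [0.6535, -0.027, 0.2086]
orientation: [180.0, -0.0, -152.7]
force: [-3.9, 4.0, 3.3]
opening: 0.0136
```

```bash
python3 - <<'E'
from h import *
o=telemetry.get_obs();print(o["clock"],o["tool_pos"],o["orientation"],o["force"],o["moment"],o["opening"])
a=cv2.imread("pics/w10.png"); im=snapshot("wrist"); cv2.imwrite("pics/w11.png",im); crop(im,200,270,110,50,7,"w11b.png")
a=cv2.imread("pics/w9.png");crop(a,200,270,110,50,7,"w9c.png")
cv2.imwrite("pics/cmp.png",np.vstack([cv2.imread("pics/w9c.png"),cv2.imread("pics/w11b.png")])[:600])
E
```

```text
17.45 [ 0.65352597 -0.02699866  0.20856752] [ 1.79962623e+02 -2.14211504e-02 -1.52731118e+02] [-3.86133817  3.98232035  3.32678873] [1.45237575 1.51070059 0.14465952] 0.013562079918049955
```

View pics/cmp.png

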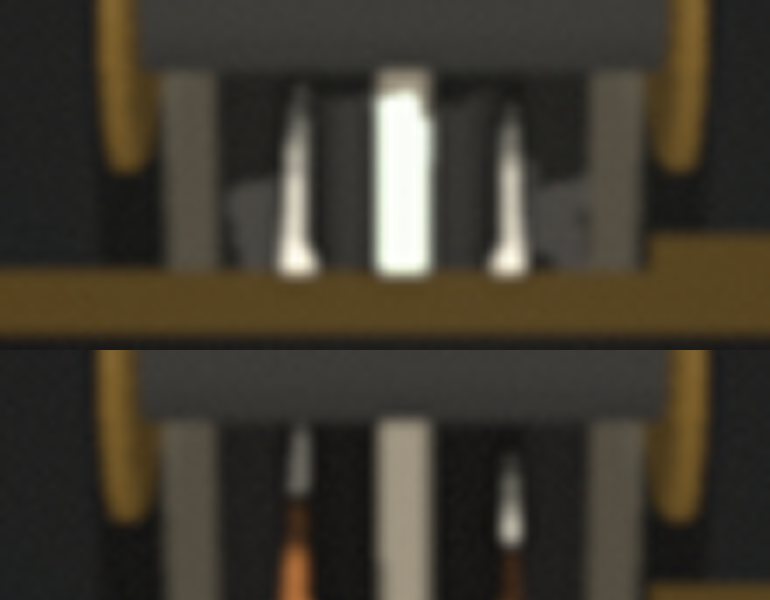

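The pointer line sits at the same place in the jaws as at mid-turn (405 px), so nothing slips in the grip. The extra degree wasn't needed, so I'm backing it off to stay near the click, then handing in.

>>> step_arm(plan="0.5 0 0 0 0 0 -0.8;0.5 0 0 0 0 0 0;0.5 0 0 0 0 0 0;0.5 0 0 0 0 0 0;0.5 0 0 0 0 0 0;0.5 0 0 0 0 0 0")

```text
clock: 18.0
tool_pos: [0.6535, -0.027, 0.2086]
orientation: [180.0, -0.0, -151.9]
force: [-4.4, 3.4, 3.2]
opening: 0.0139
```

```bash
python3 - <<'E'
from h import *
from plant import workorder
o=telemetry.get_obs();print(o["clock"],o["tool_pos"],o["orientation"],o["force"],o["moment"],o["opening"])
im=snapshot("wrist"); cv2.imwrite("pics/w12.png",im)
if abs(o["orientation"][2]+151.9)<.6 and o["opening"]<.0145: print(workorder.close_job())
E
```

```text
18.0 [ 0.65352009 -0.02702303  0.20856719] [ 1.79964081e+02 -2.33612357e-02 -1.51929515e+02] [-4.40895366  3.42703711  3.22859207] [1.40271856 1.50842956 0.15026048] 0.01392952079928124
the job is handed in; nothing more can be done
None
```

The hopper tube is pushed home on the spigot, and the arm is holding the dial at about the third click. I handed the job in at 18 s of the 61 s allowed; it gave no verdict.

- **Hopper:** It went over the spigot with almost no side force until it met the collar, at the height expected for fully home. I then pressed it down with about 21 N. After release, the side picture showed it upright on the collar.
- **Dial:** I gripped the bar centrally and turned it clockwise to about 74° (about 1.29 rad), against 72.2° for the third click and 80.2° for the end stop. The bar did not slip in the jaws. At hand-in the jaws were still closed on it, with about 0.15 N m pushing back and about 6 N at the wrist.
- **Dial angle not read directly:** The angle comes from the gripper's turn and the grinder's direction, which differed by about half a degree between views. The gripper hid the click marks, so I could not check the pointer against them.
- **Overshoot:** I briefly turned about 1° further than needed, then backed off.
- **Wrist camera disagreement:** Its close-up measurements along one direction were off by 2 to 4 mm, so I relied on its longer-range measurements and the contact forces to fit the hopper.
- **Other things on the shelf:** I saw nothing shifted in the overhead picture taken while holding the dial.

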